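# Seal the three-cornered vacuum chamber lid

## Task

The lid of the three-cornered vacuum chamber stands proud and crooked on its rubber seal. Press it down one corner at a time, first the corner over the valve stub and then the other two in either order, until all three are fully home and the lid is flat on the chamber, and then back away from it.

Things in the scene. Friction and masses are not known exactly. Their poses are not given: they have to be found in the camera images.
- chamber: Fixed chamber: round aluminium pot, 116 mm across, its top flange a triangle with rounded corners; a brass valve stub sticks out sideways to 130 mm from the axis, up to 80 mm high, below the lid. Origin on the table under the pot's axis, z up, x along the valve stub. The steel lid has the flange's shape, with a round window and a rubber plug seal. The round pot with round lid nearby is another, already shut.
- corner_a (a point): Press pad on the lid's corner over the valve stub: flat aluminium disc, 32 mm across, 4 mm above the lid, 75 mm from the pot's axis. Top face 106 mm above the table when fully home, 6 to 15 mm higher at the start. Origin: centre of its top face, z up. The corner slides down under about 9 N, stays, and stops hard when home.
- corner_b (a point): The same pad on the next corner anticlockwise from the valve's, seen from above. Top face 106 mm above the table when fully home, 6 to 15 mm higher at the start. Origin: centre of its top face, z up. Pressing one corner hardly moves the others.
- corner_c (a point): The same pad on the next corner clockwise from the valve's, seen from above. Top face 106 mm above the table when fully home, 6 to 15 mm higher at the start. Origin: centre of its top face, z up.
Things that resemble listed ones, but are neither listed nor needed, are in the scene too. What is shaped like the chamber but brown or purple is not meant.

How it is judged:
By the outcome, as a careful person would: the job done as asked, in the order asked, and still so for the second after the job is handed in, with the robot touching nothing.
It also fails if it takes over 40 s, if anything falls off the work surface, if the arm or the gripper's body presses on something with over 40 N, if the wrist force passes 120 N, or if a joint passes its speed limit or range.

## Robot

A 6-joint arm with a two-finger parallel gripper is mounted at the origin on the work surface. World frame = base frame: x ahead of the robot, y to its left, z up, the work surface at z = 0. Lengths are in m, angles in rad, forces in N, time in s.
With the tool pointing down it reaches from about 0.275 to 0.975 m from the base axis. Payload 8.4 kg.
Tool frame: the origin (TCP) lies midway between the tips of the shut fingers; the grasp point (between the pads) lies 19 mm behind it; z points along the fingers, y is the direction in which the jaws open and shut (so a half turn about z gives the same grasp; the last joint's range is limited). The gripper opens to 92 mm and grips with 3 to 60 N. Pads are 20 mm wide; open, the fingers measure 128 mm over their backs; the gripper's body (75 mm by 189 mm) begins 69 mm behind the grasp point.
Start: joints at [-1.211, 0.353, 1.633, -0, 1.155, -0.002], TCP at [0.221, -0.585, 0.215] pointing down, gripper open.
Joint ranges: [-2.63, 2.63], [-0.92, 2.1], [0.06, 2.66], [-1.3, 4.44], [0, 2.69], [-3.02, 3.02]. Speed limits (rad/s): [2.22, 2.22, 2.79, 3.14, 3.14, 3.14].

## Interface

Orientations are given as a 3x3 rotation matrix whose columns are the frame's x, y, z axes.
In Python, from plant import r gives the robot as it stands.
- The arm moves only by the tool send_rows, never from a script. Its argument "rows" is a list of rows, each a list of 3 entries, a list of its own where there are three numbers: the shift along the world's x, y, z in mm, then the turn about the world's z in degrees, then the opening, from -1 (shut) to 1 (fully open), so that 0 is half open. In form: [[[tx, ty, tz], spin, jaw], ...]. A call has 1 to 12 rows; each row shifts and turns the commanded pose from where the row before left it; what a row does not reach is not made up. A row lasts 1/10 s, in which the tool goes at most 50 mm and 8.59 degrees, less where a joint would pass 70% of its speed; a pose out of reach is approached as far as the arm can. A call with a gripper value outside its range is refused whole. The fingers move at their own pace and stop on an object; "newtons" is the grip in N (left out, the last holds). Time passes only in rows, so rows that do not move let the fingers close. It gives the time, the measured TCP pose, the force and the opening at its end, in the units of the state.
- r.get_state(): the state, without advancing time (a new reading comes with each control period).
- r.snapshot(name): name is "scene" or "top" or "wrist"; returns the picture (400x640x3 uint8, red, green, blue); there is no depth.
- r.camera_params(name): a dict with "fx", "fy", "cx", "cy" (pixels), "rvec" (rotation vector, rad) and "tvec" (3), from world to camera coordinates, as OpenCV has them; the wrist camera has in their place "T_tool_cam" (4x4, takes a point from camera to tool coordinates, whose origin is the TCP and whose axes are the flange's). Camera axes: x right, y down, z forward; pixel columns grow to the right and rows downward; lengths in m; the calibration is good to about 2 mm. A picture is of the moment at which its call begins: read the wrist's pose just before it. camera_params takes no time and is no camera call.
- r.hand_in(): hands the job in, once; it reports no verdict.
Trained networks look in the newest picture that a camera, given by its name, has taken for a name from the list of things; names that differ only in an ending like _2 or _b are one class to them, and where a whole thing is asked for, a point or a joint stands for the part that bears it (a point fixed in the world has none). Each returns a list of dicts, best first, with "p" (0 to 1); they miss things now and then, are a little off and sometimes report something else, mostly with a low value. They report only what shows in the picture. A call takes as long as a camera call. They do not tell look-alikes from the thing itself.
- r.regions_of(camera, label): "region" (400x640 bool, what is visible of it) and "extent" ([left, top, right, bottom] in pixels, round what is visible of it).
- r.pinpoint(camera, label): "position" ([row, column] in pixels: a listed point, or the origin of a listed thing).
The state is a dict: "time_s": time; "qpos": joint angles; "joint_vel": joint speeds; "tau": joint torques, N m; "eef_pos": TCP position; "ee_rot": TCP orientation; "force": force on the tool from outside, world axes, zero at the start; "moment": the same for the moment, N m; "opening": opening from 0.0 (shut) to 1.0 (fully open).
Only numpy, scipy, OpenCV 4.12 (cv2) and the standard library are available. Lean on these libraries where they do the work, as an engineer would, in place of code of your own. Each camera call takes 0.05 s, during which the arm holds its last target. There are 200 camera calls.

## Working session

There is one attempt and no reset: what is moved stays moved. The work goes in short steps, Python scripts to look and compute and a tool call to move; the robot and the scene stay as the last step left them, time stands still between calls to the robot, and variables do not carry over. Pictures are saved under pics/ and viewed, about 8 in all and at most 12, crops included, and the job is handed in when it is done.

Besides the shell and the picture viewer there is one more tool, called after ">>>" in YAML: its name, and indented under it one key for each argument. send_rows: Moves the arm, as the interface text tells. Its arguments: {"type":"object","properties":{"rows":{"type":"array"},"newtons":{"type":"number"}},"required":["rows"]}

```bash
mkdir -p pics
cat > h.py <<'E'
import numpy as np, cv2
from plant import r
def save(cam,n):
    im=r.snapshot(cam); cv2.imwrite(f'pics/{n}.png',im[:,:,::-1]); return im
def cam(name,st=None):
    p=r.camera_params(name); K=np.array([[p['fx'],0,p['cx']],[0,p['fy'],p['cy']],[0,0,1]])
    if 'rvec' in p:
        R=cv2.Rodrigues(np.array(p['rvec'],float))[0]; t=np.array(p['tvec'],float).ravel()
    else:
        T=np.eye(4);T[:3,:3]=st['ee_rot'];T[:3,3]=st['eef_pos'];W=np.linalg.inv(T@np.array(p['T_tool_cam']));R=W[:3,:3];t=W[:3,3]
    return K,R,t
def back(c,rc,z):
    K,R,t=c; d=R.T@np.linalg.inv(K)@np.array([rc[1],rc[0],1.]); o=-R.T@t
    return o+d*(z-o[2])/d[2]
def proj(c,X):
    K,R,t=c; x=K@(R@np.array(X,float)+t); return x[1]/x[2],x[0]/x[2]
E
python3 - <<'E'
from h import *
for c in ('scene','top'):
    save(c,c+'0'); C=cam(c)
    for l in ('chamber','corner_a'):
        for d in r.pinpoint(c,l): print(c,l,np.round(d['position'],1),round(d['p'],2),np.round(back(C,d['position'],.116 if l!='chamber' else 0),3))
E
```

```text
scene chamber [280.2 334.8] 0.89 [0.604 0.104 0.   ]
scene chamber [241.1 466.8] 0.76 [0.335 0.18  0.   ]
scene chamber [220.4 201.3] 0.75 [ 0.741 -0.182  0.   ]
scene chamber [220.4 378.2] 0.51 [0.438 0.034 0.   ]
scene corner_a [224.4 478.9] 0.94 [0.4   0.22  0.116]
scene corner_a [205.1 184.2] 0.91 [ 0.775 -0.106  0.116]
scene corner_a [194.6 516.7] 0.9 [0.282 0.212 0.116]
scene corner_a [180.2 445.6] 0.84 [0.352 0.11  0.116]
scene corner_a [162.8 222.3] 0.71 [ 0.669 -0.186  0.116]
scene corner_a [219.8 375.6] 0.67 [0.529 0.114 0.116]
scene corner_a [174.4 158.8] 0.63 [ 0.784 -0.221  0.116]
scene corner_a [267.3 328.3] 0.58 [0.651 0.149 0.116]
scene corner_a [212.7 296.3] 0.57 [0.627 0.023 0.116]
top chamber [ 86.6 406. ] 0.9 [ 0.738 -0.184  0.   ]
top chamber [162.4 265.6] 0.76 [0.6   0.098 0.   ]
top chamber [306.5 227.7] 0.63 [0.335 0.177 0.   ]
top corner_a [272.3 187.2] 0.88 [0.394 0.22  0.116]
top corner_a [114.6 225.7] 0.85 [0.657 0.153 0.116]
top corner_a [ 36.7 450. ] 0.85 [ 0.779 -0.246  0.116]
top corner_a [183.9 249.9] 0.83 [0.533 0.115 0.116]
top corner_a [303.2 261.3] 0.68 [0.338 0.103 0.116]
top corner_a [356.2 198.7] 0.59 [0.264 0.203 0.116]
top corner_a [ 47.5 376.8] 0.57 [ 0.766 -0.115  0.116]
top corner_a [101.2 422.2] 0.57 [ 0.661 -0.185  0.116]
```

View pics/top0.png

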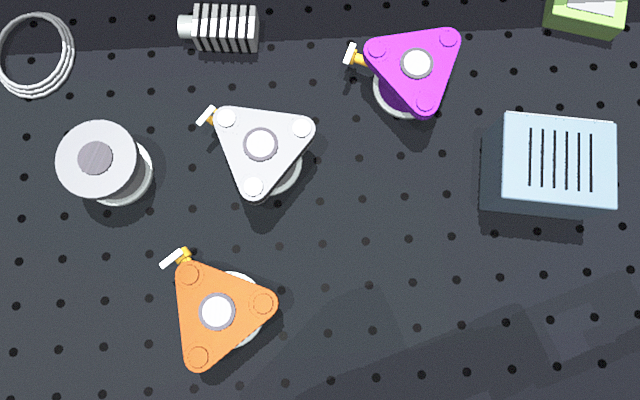

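View pics/scene0.png

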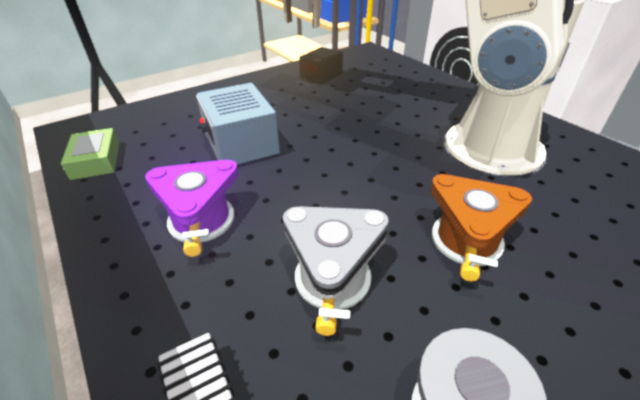

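Look-alikes in the top image are the orange-brown chamber (row 310, col 225), the purple one (65, 415), the shut round pot (158, 95) and the grey steel-lidded one (150, 262). I choose the grey one: corner a is its stub corner at (115, 226), b is (187, 252) and c is (126, 301). I'm moving above it for a close look.

>>> send_rows:
  rows:
    - [[20,36,8],0,-1]
    - [[20,36,8],0,-1]
    - [[20,36,8],0,-1]
    - [[20,36,8],0,-1]
    - [[20,36,8],0,-1]
    - [[20,36,8],0,-1]
    - [[20,36,8],0,-1]
    - [[20,36,8],0,-1]
    - [[20,36,8],0,-1]
    - [[20,36,8],0,-1]
  newtons: 20

```text
time_s: 1.3
eef_pos: [0.4217, -0.223, 0.2951]
ee_rot: [[0.935, 0.354, 0.0], [0.354, -0.935, -0.0], [0.0, 0.0, -1.0]]
force: [0.5, -0.4, -0.2]
opening: 0.154
```

>>> send_rows:
  rows:
    - [[20,36,0],0,-1]
    - [[20,36,0],0,-1]
    - [[20,36,0],0,-1]
    - [[20,36,0],0,-1]
    - [[20,36,0],0,-1]
    - [[20,36,0],0,-1]
    - [[20,36,0],0,-1]
    - [[20,36,0],0,-1]
    - [[0,0,0],0,-1]
    - [[0,0,0],0,-1]

```text
time_s: 2.3
eef_pos: [0.581, 0.0639, 0.2941]
ee_rot: [[0.935, 0.356, -0.001], [0.356, -0.935, -0.0], [-0.001, 0.0, -1.0]]
force: [0.4, -0.3, 0.5]
opening: 0.007
```

Run:
```python
from h import *
st=r.get_state(); print(st['time_s'],np.round(st['eef_pos'],4),np.round(st['ee_rot'],3).tolist(),st['force'],st['opening'])
save('wrist','w0'); C=cam('wrist',st)
for d in r.pinpoint('wrist','corner_a'): print(np.round(d['position'],1),round(d['p'],2),np.round(back(C,d['position'],.116),3))
for n,X in dict(a=(.654,.151,.116),b=(.533,.115,.116),c=(.625,.025,.116)).items(): print(n,np.round(proj(C,X)))
```

```text
2.3 [0.581  0.0639 0.2941] [[0.935, 0.356, -0.001], [0.356, -0.935, -0.0], [-0.001, 0.0, -1.0]] [ 0.38406293 -0.29229806  0.50352286] 0.006784195253926807
[149.  369.3] 0.95 [0.629 0.025 0.116]
[ 82.7 265.1] 0.82 [0.653 0.15  0.116]
[269.9 141.4] 0.75 [0.4   0.222 0.116]
[357.2 134.5] 0.7 [0.272 0.203 0.116]
[205.8 268.3] 0.67 [0.53  0.106 0.116]
[ 68.3 550.2] 0.65 [ 0.767 -0.112  0.116]
[189.4 558.3] 0.57 [ 0.662 -0.188  0.116]
a [ 81. 265.]
b [201. 262.]
c [152. 368.]
```

View pics/w0.png

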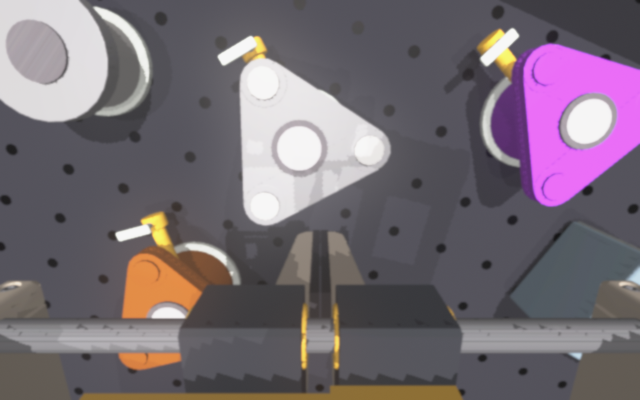

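The wrist picture shows the steel lid with pads a at (82, 264), b at (206, 265) and c at (149, 369). The stub is at a, at row 48, and these positions agree with the top and scene cameras. The targets are a (0.654, 0.151), b (0.531, 0.111) and c (0.627, 0.025).

>>> send_rows:
  rows:
    - [[25,29,-30],0,-1]
    - [[24,29,-30],0,-1]
    - [[24,29,-30],0,-1]
    - [[0,0,-35],0,-1]
    - [[0,0,-35],0,-1]
    - [[0,0,0],0,-1]
    - [[0,0,0],0,-1]

```text
time_s: 3.1
eef_pos: [0.6541, 0.1492, 0.1352]
ee_rot: [[0.936, 0.353, -0.001], [0.353, -0.936, -0.0], [-0.001, 0.0, -1.0]]
force: [-0.2, -0.5, 0.9]
opening: 0.006
```

Run:
```python
from h import *
st=r.get_state(); print(st['time_s'],np.round(st['eef_pos'],4),st['force'])
save('scene','s1'); save('wrist','w1')
a=cv2.imread('pics/s1.png')[130:350,220:440]; b=cv2.imread('pics/w1.png')
cv2.imwrite('pics/m1.png',np.hstack([cv2.resize(a,(400,400)),cv2.resize(b,None,fx=.6,fy=1)[:, :384]]))
```

```text
3.1 [0.6541 0.1492 0.1352] [-0.23360769 -0.47055196  0.88851207]
```

View pics/m1.png

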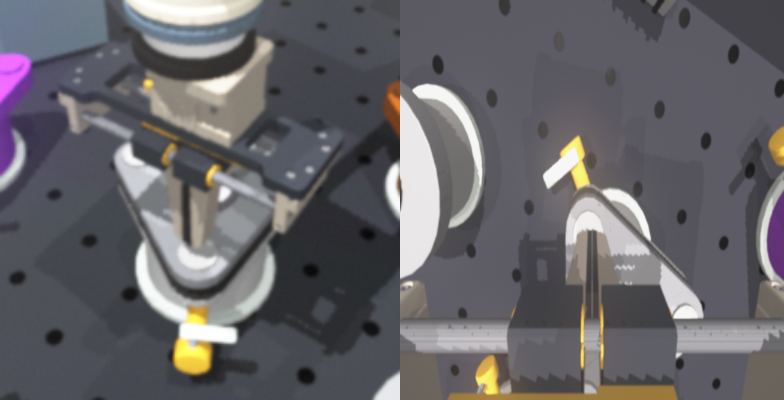

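The tip is over pad a (left crop around (195, 255), pad just below the fingers). I'm pressing now.

>>> send_rows:
  rows:
    - [[0,0,-4],0,-1]
    - [[0,0,-4],0,-1]
    - [[0,0,-4],0,-1]
    - [[0,0,-3],0,-1]
    - [[0,0,-3],0,-1]
    - [[0,0,-3],0,-1]
    - [[0,0,-2],0,-1]
    - [[0,0,-2],0,-1]
    - [[0,0,0],0,-1]

```text
time_s: 4.1
eef_pos: [0.6552, 0.1516, 0.1106]
ee_rot: [[0.935, 0.354, 0.002], [0.354, -0.935, 0.002], [0.003, -0.001, -1.0]]
force: [0.8, 3.3, 5.5]
opening: 0.003
```

>>> send_rows:
  rows:
    - [[0,0,-1],0,-1]
    - [[0,0,-1],0,-1]
    - [[0,0,-1],0,-1]
    - [[0,0,-1],0,-1]
    - [[0,0,0],0,-1]

```text
time_s: 4.6
eef_pos: [0.6556, 0.152, 0.107]
ee_rot: [[0.935, 0.354, 0.003], [0.354, -0.935, 0.002], [0.004, -0.001, -1.0]]
force: [-0.8, 5.8, 7.6]
opening: 0.006
```

>>> send_rows:
  rows:
    - [[0,0,-1],0,-1]
    - [[0,0,-1],0,-1]
    - [[0,0,0],0,-1]

```text
time_s: 4.9
eef_pos: [0.6558, 0.152, 0.1067]
ee_rot: [[0.935, 0.354, 0.004], [0.354, -0.935, 0.002], [0.004, -0.001, -1.0]]
force: [-4.0, 2.9, 21.6]
opening: 0.001
```

>>> send_rows:
  rows:
    - [[0,0,-1],0,-1]
    - [[0,0,-1],0,-1]
    - [[0,0,0],0,-1]

```text
time_s: 5.2
eef_pos: [0.6559, 0.1521, 0.1065]
ee_rot: [[0.935, 0.354, 0.004], [0.354, -0.935, 0.003], [0.005, -0.001, -1.0]]
force: [-9.5, 3.8, 34.2]
opening: 0.006
```

a is hard home: 0.1065 m at 34 N. Next is b.

>>> send_rows:
  rows:
    - [[0,0,15],0,-1]
    - [[0,0,18],0,-1]
    - [[-31,-10,2],0,-1]
    - [[-31,-10,0],0,-1]
    - [[-31,-10,0],0,-1]
    - [[-30,-10,0],0,-1]
    - [[0,0,0],0,-1]
    - [[0,0,0],0,-1]

```text
time_s: 6.0
eef_pos: [0.5316, 0.1105, 0.137]
ee_rot: [[0.935, 0.354, 0.001], [0.354, -0.935, 0.0], [0.001, 0.0, -1.0]]
force: [0.0, -0.3, 0.5]
opening: 0.008
```

Run:
```python
from h import *
st=r.get_state(); print(st['time_s'],np.round(st['eef_pos'],4),st['force'])
C=cam('scene');T=cam('top')
save('scene','s2'); save('top','t2')
a=cv2.imread('pics/s2.png')[130:350,220:440]; b=cv2.imread('pics/t2.png')[70:250,150:330]
cv2.imwrite('pics/m2.png',np.hstack([cv2.resize(a,(400,400)),cv2.resize(b,(400,400))]))
```

```text
6.0 [0.5316 0.1105 0.137 ] [ 0.00959529 -0.29948777  0.46131204]
```

View pics/m2.png

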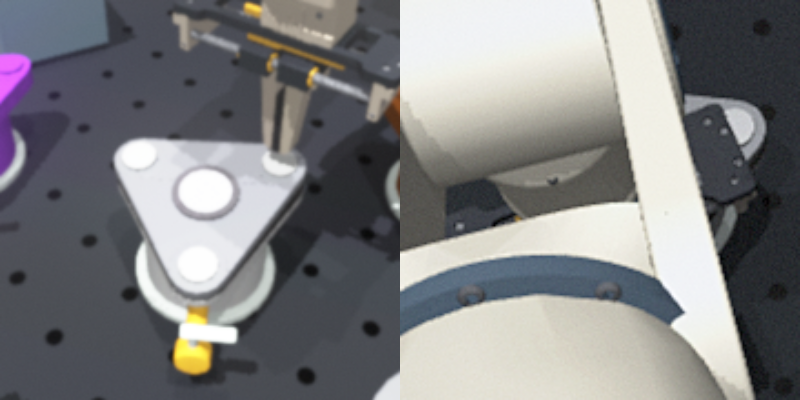

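The tip is above pad b, at (280, 160) in the left crop. I'm pressing.

>>> send_rows:
  rows:
    - [[0,0,-4],0,-1]
    - [[0,0,-4],0,-1]
    - [[0,0,-4],0,-1]
    - [[0,0,-4],0,-1]
    - [[0,0,-3],0,-1]
    - [[0,0,-3],0,-1]
    - [[0,0,-2],0,-1]
    - [[0,0,-2],0,-1]
    - [[0,0,-1],0,-1]
    - [[0,0,0],0,-1]

```text
time_s: 7.1
eef_pos: [0.5298, 0.1107, 0.1093]
ee_rot: [[0.935, 0.354, -0.003], [0.354, -0.935, 0.0], [-0.003, -0.001, -1.0]]
force: [-2.7, 1.3, 4.5]
opening: 0.005
```

>>> send_rows:
  rows:
    - [[0,0,-1],0,-1]
    - [[0,0,-1],0,-1]
    - [[0,0,-1],0,-1]
    - [[0,0,-1],0,-1]
    - [[0,0,0],0,-1]

```text
time_s: 7.6
eef_pos: [0.5298, 0.1108, 0.1066]
ee_rot: [[0.935, 0.354, -0.003], [0.354, -0.935, 0.0], [-0.003, -0.001, -1.0]]
force: [-10.7, 1.1, 21.6]
opening: 0.006
```

>>> send_rows:
  rows:
    - [[0,0,-1],0,-1]
    - [[0,0,-1],0,-1]
    - [[0,0,0],0,-1]

```text
time_s: 7.9
eef_pos: [0.5299, 0.1108, 0.1063]
ee_rot: [[0.935, 0.354, -0.002], [0.354, -0.935, 0.0], [-0.002, -0.001, -1.0]]
force: [-16.5, 0.4, 40.7]
opening: 0.009
```

>>> send_rows:
  rows:
    - [[0,0,15],0,-1]
    - [[0,0,18],0,-1]
    - [[24,-21,2],0,-1]
    - [[24,-21,0],0,-1]
    - [[24,-22,0],0,-1]
    - [[24,-22,0],0,-1]
    - [[0,0,0],0,-1]
    - [[0,0,0],0,-1]

```text
time_s: 8.7
eef_pos: [0.6269, 0.0242, 0.1379]
ee_rot: [[0.936, 0.353, -0.001], [0.353, -0.936, 0.0], [-0.001, -0.001, -1.0]]
force: [-0.8, 1.4, -0.7]
opening: 0.006
```

Run:
```python
from h import *
save('scene','s3')
cv2.imwrite('pics/m3.png',cv2.resize(cv2.imread('pics/s3.png')[130:350,220:440],(500,500)))
```

```text
(no output)
```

View pics/m3.png

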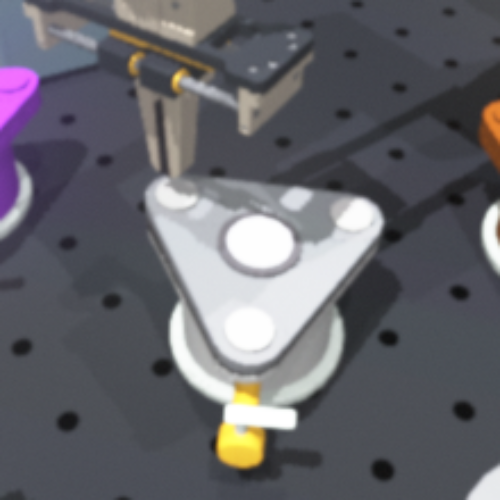

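Pad b is home (0.1063 m at 41 N) and the tip is now above pad c (crop (175, 190)).

>>> send_rows:
  rows:
    - [[0,0,-4],0,-1]
    - [[0,0,-4],0,-1]
    - [[0,0,-4],0,-1]
    - [[0,0,-4],0,-1]
    - [[0,0,-3],0,-1]
    - [[0,0,-3],0,-1]
    - [[0,0,-2],0,-1]
    - [[0,0,-2],0,-1]
    - [[0,0,-2],0,-1]
    - [[0,0,0],0,-1]

```text
time_s: 9.75
eef_pos: [0.6275, 0.0237, 0.1111]
ee_rot: [[0.935, 0.354, 0.001], [0.354, -0.935, -0.001], [0.0, 0.001, -1.0]]
force: [-0.6, -2.0, 3.4]
opening: 0.004
```

>>> send_rows:
  rows:
    - [[0,0,-1],0,-1]
    - [[0,0,-1],0,-1]
    - [[0,0,-1],0,-1]
    - [[0,0,-1],0,-1]
    - [[0,0,0],0,-1]

```text
time_s: 10.25
eef_pos: [0.6277, 0.0235, 0.1073]
ee_rot: [[0.935, 0.354, 0.001], [0.354, -0.935, -0.001], [0.001, 0.002, -1.0]]
force: [-1.6, -4.4, 6.1]
opening: 0.004
```

>>> send_rows:
  rows:
    - [[0,0,-1],0,-1]
    - [[0,0,-1],0,-1]
    - [[0,0,-1],0,-1]
    - [[0,0,0],0,-1]

```text
time_s: 10.65
eef_pos: [0.628, 0.0234, 0.1062]
ee_rot: [[0.935, 0.354, 0.002], [0.354, -0.935, -0.001], [0.001, 0.002, -1.0]]
force: [-7.3, -5.4, 21.6]
opening: 0.005
```

>>> send_rows:
  rows:
    - [[0,0,-1],0,-1]
    - [[0,0,0],0,-1]

```text
time_s: 10.85
eef_pos: [0.628, 0.0234, 0.1061]
ee_rot: [[0.935, 0.354, 0.002], [0.354, -0.935, -0.001], [0.001, 0.002, -1.0]]
force: [-10.5, -5.3, 29.4]
opening: 0.005
```

c is home. "Hardly moves the others" leaves some doubt, so I'll touch a and b again to check.

>>> send_rows:
  rows:
    - [[0,0,15],0,-1]
    - [[0,0,15],0,-1]
    - [[9,42,0],0,-1]
    - [[9,42,0],0,-1]
    - [[9,43,0],0,-1]
    - [[0,0,-12],0,-1]
    - [[0,0,-8],0,-1]
    - [[0,0,-4],0,-1]
    - [[0,0,-2],0,-1]
    - [[0,0,-1],0,-1]
    - [[0,0,-1],0,-1]
    - [[0,0,0],0,-1]

```text
time_s: 12.05
eef_pos: [0.6534, 0.1503, 0.1063]
ee_rot: [[0.936, 0.352, -0.001], [0.352, -0.936, 0.0], [-0.001, -0.001, -1.0]]
force: [-9.0, 0.3, 14.3]
opening: 0.008
```

>>> send_rows:
  rows:
    - [[0,0,-1],0,-1]
    - [[0,0,-1],0,-1]
    - [[0,0,0],0,-1]

```text
time_s: 12.35
eef_pos: [0.6535, 0.1503, 0.1061]
ee_rot: [[0.936, 0.352, -0.001], [0.352, -0.936, 0.0], [-0.001, -0.001, -1.0]]
force: [-13.4, -1.5, 28.2]
opening: 0.001
```

>>> send_rows:
  rows:
    - [[0,0,15],0,-1]
    - [[0,0,15],0,-1]
    - [[-41,-13,0],0,-1]
    - [[-41,-13,0],0,-1]
    - [[-41,-14,0],0,-1]
    - [[0,0,-12],0,-1]
    - [[0,0,-8],0,-1]
    - [[0,0,-4],0,-1]
    - [[0,0,-2],0,-1]
    - [[0,0,-1],0,-1]
    - [[0,0,-1],0,-1]
    - [[0,0,0],0,-1]

```text
time_s: 13.55
eef_pos: [0.5325, 0.1117, 0.1062]
ee_rot: [[0.935, 0.354, 0.001], [0.354, -0.935, -0.0], [0.001, 0.0, -1.0]]
force: [-6.5, -2.1, 19.6]
opening: 0.004
```

Both are still hard home (0.1061 and 0.1062 m). I'm backing away.

>>> send_rows:
  rows:
    - [[0,0,20],0,-1]
    - [[0,0,40],0,-1]
    - [[0,0,40],0,-1]
    - [[0,0,40],0,-1]
    - [[0,-40,20],0,-1]
    - [[0,-40,0],0,-1]
    - [[0,-40,0],0,-1]
    - [[0,-40,0],0,-1]
    - [[0,0,0],0,-1]
    - [[0,0,0],0,-1]

```text
time_s: 14.55
eef_pos: [0.5319, -0.049, 0.2646]
ee_rot: [[0.936, 0.352, 0.0], [0.352, -0.936, 0.0], [0.0, -0.0, -1.0]]
force: [0.1, 0.3, -0.4]
opening: 0.004
```

Run:
```python
from h import *
st=r.get_state(); print(st['time_s'],np.round(st['eef_pos'],4),st['force'])
save('scene','s4')
cv2.imwrite('pics/m4.png',cv2.resize(cv2.imread('pics/s4.png')[130:350,220:440],(500,500)))
```

```text
14.55 [ 0.5319 -0.049   0.2646] [ 0.05566103  0.33107167 -0.41104599]
```

View pics/m4.png

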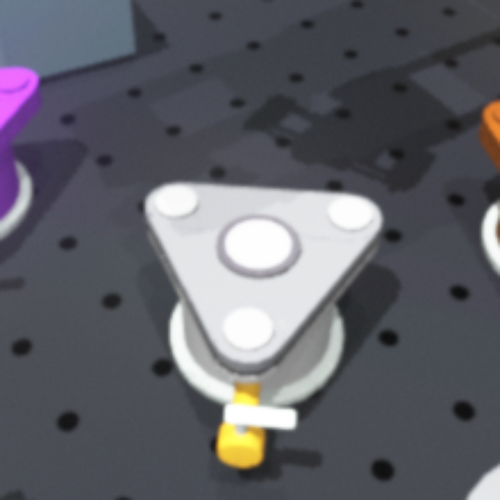

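The lid (crop centre (258, 245)) looks flat and the robot is clear.

```bash
python3 -c "
from plant import r
print(r.hand_in())"
```

```text
the job is handed in; nothing more can be done
None
```

The lid on the steel-lidded chamber is pressed fully home at all three corners, and the job is handed in. It took about 14.6 s of the 40 s allowed.

- **Order:** I pressed the valve-stub corner (a) first, then b, then c.
- **Presses:** Each corner stopped hard at 106.1 to 106.5 mm above the table, against the expected 106 mm. The upward forces I read were between 29 and 41 N.
- **Re-check:** I touched a and b again after pressing c. Both were still home, at 106.1 and 106.2 mm; I did not re-touch c.
- **At hand-in:** The arm was backed away to about 265 mm height with the wrist force near zero, and the last picture showed the lid flat.

No check failed or disagreed. I read forces only at the end of each move, so brief peaks in between were not seen.

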